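Load the gauge's hanger with two slotted weights, slots staggered

TASK

Load the hanger of the gauge stand with the two slotted weights: the larger one lying flat on the hanger's foot, the smaller one flat on top of it, both with the rod fully home in the slot. Turn them so that their slots point at least a quarter turn apart, so that neither can slide off, and let go of them. Leave the other things on the table where they are.

Things in the scene. Friction and masses are not known exactly. Their poses are not given: they have to be found in the camera images.
- large: The larger slotted weight: steel disc 92 mm across, 14 mm thick, 18 mm wide slot from the rim to 6 mm past the centre; opposite it, outside the rim, a black upright grip plate: 10 mm thick, 44 mm long radially, top 48 mm above the underside. 250 g +-20 %. Origin: centre of the underside; x out through the slot's mouth (grip at -x), z up. Starts flat on the table, grip roughly toward the robot
- small: The smaller slotted weight: steel disc 76 mm across, 14 mm thick, 18 mm wide slot from the rim to 6 mm past the centre; opposite it, outside the rim, a black upright grip plate: 10 mm thick, 44 mm long radially, top 48 mm above the underside. 160 g +-20 %. Origin: centre of the underside; x out through the slot's mouth (grip at -x), z up. Starts flat on the table, grip roughly toward the robot
- large_mouth (a point): middle of the slot's mouth of the larger disc, on its rim, 46 mm from the disc centre, 7 mm above the underside
- small_mouth (a point): middle of the slot's mouth of the smaller disc, on its rim, 38 mm from the disc centre, 7 mm above the underside
- large_grip (a point): point inside the larger disc's grip plate at which to pinch it across its 10 mm: 72 mm from the disc centre, 34 mm above the underside
- small_grip (a point): the same point in the smaller disc's grip plate: 64 mm from the disc centre, 34 mm above the underside
- stand: grey gauge stand, fixed. Origin: on the table under the hanger rod; x to the back, where a 20 mm column stands 88 mm behind the rod. Base plate 120 mm wide, 12 mm thick, from 60 mm in front of the rod to 105 mm behind. A gauge head 96 mm across overhangs the hanger, 200 to 248 mm above the table: an upright gripper would strike it, so lean the tool 25 to 45 degrees away from the rod
- hanger_foot (a point): on the axis of the vertical hanger rod, level with the top of its round foot (64 mm across), 80 mm above the table; z up. The rod, 8 mm thick, is free from the foot to 190 mm above the table and rigid with the stand. Weights go on sideways, the slot passing the rod, then down on to the foot
- jar: bystander: preserve jar, 67 mm across, 96 mm high, on the left; origin: underside. (A pot of brushes, 231 mm tall, also stands at the middle of the far edge of the table, behind the stand.)
- tub: bystander: white plastic tub, 84 mm across, 70 mm high, on the right; origin: underside. (A pot of brushes, 231 mm tall, also stands at the middle of the far edge of the table, behind the stand.)

How it is judged:
By the outcome, as a careful person would: the job done as asked, in the order asked, and still so for the second after the job is handed in, with the robot touching nothing.
It also fails if it takes over 72 s, if anything falls off the work surface, if the arm or the gripper's body presses on something with over 40 N, if the wrist force passes 120 N, or if a joint passes its speed limit or range.

ROBOT

A 6-joint arm with a two-finger parallel gripper is mounted at the origin on the work surface; the furniture and walls round the work are solid. World frame = base frame: x ahead of the robot, y to its left, z up, the work surface at z = 0. Lengths are in mm, angles in degrees, forces in N, time in s.
With the tool pointing down it reaches from about 375 to 750 mm from the base axis. Payload 9 kg.
Tool frame: the origin (TCP) lies on the mounting face of the last link; the fingertips stand 173 mm ahead of it and the grasp point (between the pads) lies 155 mm ahead of it (ctrl.pinch_z is the distance from the TCP to the grasp point, in mm); z points along the fingers, y is the direction in which the jaws open and shut (so a half turn about z gives the same grasp; the last joint's range is limited). The gripper opens to 85 mm and grips with 20 to 120 N. Pads are 22 mm wide; open, the fingers measure 114 mm over their backs; the gripper's body (76 mm by 85 mm) begins 54 mm behind the grasp point. The pads swing forward as they close: fully open they stand 13 mm farther back than shut.
Start: joints at [-88.906, 5.964, 5.575, 89.605, 0, 77.527], TCP at [140.763, -583.269, 404.731] pointing down, gripper open.
Joint ranges: [-171.21, 171.21], [-48.23, 106.86], [-62.78, 66.21], [-105.2, 120.99], [-86.42, 89.51], [-180, 180]. Speed limits (degrees/s): [127.2, 127.2, 147.25, 180, 180, 180].

INTERFACE

Orientations are given as a 3x3 rotation matrix whose columns are the frame's x, y, z axes.
In Python, from rig import ctrl, snapshot, camera_params, find_in, silhouettes, landmark_of gives the robot as it stands.
- The arm moves only by the shell command python3 -m creep 'ROWS' [OPENING]. ROWS is text: rows parted by semicolons, each of 4 numbers parted by spaces: the shift along the tool's x, y, z in m, then the turn about the tool's z in degrees. In form: tx ty tz twist; .... A call has 1 to 8 rows; each row is the pose to reach, as a shift and turn from the pose commanded when the call began, along the tool's axes at that moment; what a row does not reach only later rows make up. A row lasts 1/12 s, in which the tool goes at most 41.7 mm and 7.16 degrees, less where a joint would pass 70% of its speed; a pose out of reach is approached as far as the arm can. A call with a gripper value outside its range is refused whole. OPENING is the finger opening in m, from 0 to 0.0854, set as the call begins (- or left out, the last holds). The fingers move at their own pace and stop on an object; the grip force is fixed at half the most. Time passes only in rows, so rows that repeat a pose let the fingers close. It gives the time, the measured TCP pose, the force and the opening at its end, in the units of the state.
- ctrl.sense(): the state, without advancing time (a new reading comes with each control period).
- snapshot(name): name is "scene" or "top" or "wrist"; returns (picture, depth): 420x560x3 uint8, red, green, blue; 420x560 float32, mm along the optical axis (not along the pixel's ray), 0 where there is no reading.
- camera_params(name): a dict with "fovy" (degrees; the focal length in pixels is half the picture's height over the tangent of half this angle, whatever the lens; pixels are square), "cx", "cy" (the principal point, pixels), "distortion" ([k1, k2, p1, p2, k3] as OpenCV has them; the pictures are not rectified), "T" (4x4, takes a point from camera to world coordinates). Camera axes: x right, y down, z forward; pixel columns grow to the right and rows downward; lengths in mm; the calibration is good to about 2 mm. A picture is of the moment at which its call begins: read the wrist's pose just before it. camera_params takes no time and is no camera call; for the wrist camera it gives the pose at the moment of the call.
- ctrl.hand_in(): hands the job in, once; it reports no verdict.
Trained networks look in the newest picture that a camera, given by its name, has taken for a name from the list of things; names that differ only in an ending like _2 or _b are one class to them, and where a whole thing is asked for, a point or a joint stands for the part that bears it (a point fixed in the world has none). Each returns a list of dicts, best first, with "p" (0 to 1); they miss things now and then, are a little off and sometimes report something else, mostly with a low value. They report only what shows in the picture. A call takes as long as a camera call.
- find_in(label, camera): "xy" ([column, row] as shares, 0 to 1, of the picture: columns of its width, rows of its height, amid what is visible of it).
- silhouettes(label, camera): "mask" (420x560 bool, what is visible of it) and "xy" ([column, row] as shares, 0 to 1, of the picture: columns of its width, rows of its height, amid what is visible of it).
- landmark_of(label, camera): "xy" ([column, row] as shares, 0 to 1, of the picture: columns of its width, rows of its height: a listed point, or the origin of a listed thing).
The state is a dict: "clock": time; "joints": joint angles; "qd": joint speeds; "joint_efforts": joint torques, N m; "position": TCP position; "ee_rot": TCP orientation; "force": force on the tool from outside, world axes, zero at the start; "torque": the same for the moment, N m; "opening": finger opening in mm.
Only numpy, scipy, OpenCV 4.12 (cv2) and the standard library are available. Lean on these libraries where they do the work, as an engineer would, in place of code of your own. Each camera call takes 0.05 s, during which the arm holds its last target.

## Working session

There is one attempt and no reset: what is moved stays moved. The work goes in short steps, Python scripts to look and compute and a shell command to move; the robot and the scene stay as the last step left them, time stands still between calls to the robot, and variables do not carry over. Pictures are saved under pics/ and viewed, and the job is handed in when it is done.

```bash
ls -la; mkdir -p pics; cat > h.py <<'E'
import numpy as np, cv2
from rig import ctrl, snapshot, camera_params, find_in, silhouettes, landmark_of
def K(p):
    f=210/np.tan(np.radians(p['fovy'])/2)
    return np.array([[f,0,p['cx']],[0,f,p['cy']],[0,0,1.]])
def ray(p,uv):
    n=cv2.undistortPoints(np.array([[uv]],float),K(p),np.array(p['distortion'])).ravel()
    T=np.array(p['T']); return T[:3,3], T[:3,:3]@np.array([n[0],n[1],1])
def atz(p,uv,z):
    o,d=ray(p,uv); return o+d*(z-o[2])/d[2]
def px(xy): return (xy[0]*560,xy[1]*420)
def proj(p,X):
    T=np.linalg.inv(np.array(p['T'])); X=np.atleast_2d(np.array(X,float))
    c=X@T[:3,:3].T+T[:3,3]
    return cv2.projectPoints(c,np.zeros(3),np.zeros(3),K(p),np.array(p['distortion']))[0][:,0]
def save(img,n): cv2.imwrite('pics/'+n,img[:,:,::-1])
E
python3 - <<'E'
from h import *
np.set_printoptions(precision=3,suppress=True)
s=ctrl.sense(); print(s['position'],s['ee_rot'],s['force'],s['opening'],s['clock'],ctrl.pinch_z)
for c in ['scene','top','wrist']:
    im,d=snapshot(c); save(im,c+'0.png'); p=camera_params(c)
    print(c,p['fovy'],np.array(p['T'])[:3])
    if c!='wrist':
        for l in ['large','small','large_mouth','small_mouth','large_grip','small_grip','stand','hanger_foot','jar','tub']:
            r=landmark_of(l,c)
            for q in r[:2]: print(l,q['p'],np.array(px(q['xy'])))
E
```

```text
total 12
drwxr-xr-x  3 agent agent 4096 Dec  6 16:50 .
drwxr-xr-x 23 root  root  4096 Dec  6 16:50 ..
drwxr-xr-x  2 agent agent 4096 Dec  6 16:50 pics
[ 140.739 -583.15   403.921] [[ 0.972  0.235 -0.   ]
 [ 0.235 -0.972  0.001]
 [ 0.    -0.001 -1.   ]] [ 0.139  0.252 -0.697] 85.67527975937155 0.0 154.70000000000002
scene 48.137778623871526 [[ -0.931   0.266  -0.249 847.67 ]
 [  0.364   0.656  -0.662 820.324]
 [ -0.013  -0.707  -0.707 944.333]]
large 0.9 [238.504 185.808]
small 0.6 [270.984 286.986]
large_mouth 0.89 [221.704 184.716]
small_mouth 0.62 [257.6   289.506]
large_grip 0.77 [260.4   167.202]
large_grip 0.52 [257.488 286.986]
small_grip 0.96 [293.328 262.08 ]
stand 0.68 [301.504 203.616]
stand 0.58 [299.88 180.39]
hanger_foot 0.72 [303.688 181.104]
jar 0.91 [373.128 270.984]
tub 0.47 [303.128 156.996]
top 42.9888704604363 [[  -0.023   -0.991    0.134  396.006]
 [  -1.       0.021   -0.013    9.376]
 [   0.01    -0.134   -0.991 1201.273]]
large 0.9 [355.32  193.116]
small 0.94 [196.392 181.104]
small 0.47 [296.576 256.116]
large_mouth 0.62 [359.072 170.394]
small_mouth 0.68 [191.576 161.196]
small_mouth 0.21 [297.976 254.1  ]
large_grip 0.7 [358.008 218.19 ]
small_grip 0.84 [200.2   201.012]
stand 0.69 [296.52  254.184]
stand 0.6 [166.6  291.48]
jar 0.68 [164.528 290.808]
jar 0.33 [357.28  217.896]
tub 0.89 [388.472 297.78 ]
wrist 60.05337456175481 [[   0.235   -0.925   -0.299  216.573]
 [  -0.972   -0.223   -0.072 -564.705]
 [   0.       0.307   -0.952  372.633]]
```

View pics/scene0.png

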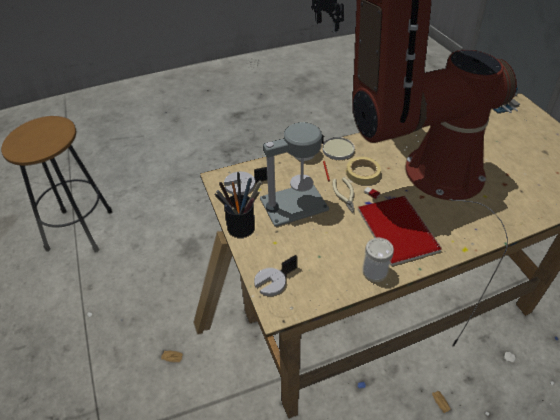

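View pics/top0.png

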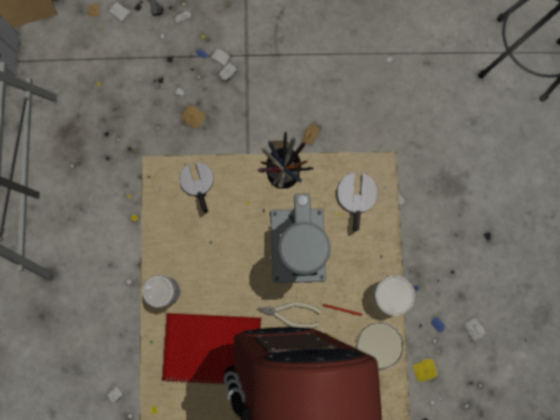

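```bash
python3 -m creep --help 2>&1 | head -20; python3 - <<'E'
from h import *
s=ctrl.sense(); print(s['clock'])
E
```

```text
$: bad value
1.15
```

Top view: the small disc is at about (196,180), the large at (357,192) and the stand at (298,245). The mouths face away from the robot, and the pot is at (284,165). Next I'll measure.

```bash
python3 - <<'E'
from h import *
np.set_printoptions(precision=1,suppress=True)
im,d=snapshot('top'); p=camera_params('top')
for l in ['large','small','stand','jar','tub']:
    for q in silhouettes(l,'top')[:2]:
        m=q['mask']; ys,xs=np.where(m); print(l,q['p'],m.sum(),xs.min(),xs.max(),ys.min(),ys.max())
for l,z in [('large',0),('small',0),('large_mouth',7),('small_mouth',7),('large_grip',34),('small_grip',34)]:
    q=landmark_of(l,'top')
    if q: print(l,q[0]['p'],atz(p,px(q[0]['xy']),z))
cv2.imwrite('pics/topz.png',cv2.resize(im[130:330,140:410,::-1],None,fx=2.9,fy=2.9,interpolation=cv2.INTER_CUBIC))
# fit circle to bright disc pixels by depth: points height 8..20
h,w=d.shape; v,u=np.mgrid[:h,:w]
n=cv2.undistortPoints(np.stack([u.ravel(),v.ravel()],1).astype(float)[:,None],K(p),np.array(p['distortion']))[:,0]
P=np.c_[n*d.ravel()[:,None],d.ravel()]; T=np.array(p['T']); W=P@T[:3,:3].T+T[:3,3]; W=W.reshape(h,w,3)
np.save('Wtop.npy',W)
for name,(x0,x1,y0,y1) in dict(small=(170,225,150,220),large=(325,390,160,240)).items():
    S=W[y0:y1,x0:x1].reshape(-1,3)
    print(name,'table z',np.median(S[:,2]))
    a=S[(S[:,2]>9)&(S[:,2]<20)]; g=S[(S[:,2]>30)&(S[:,2]<60)]
    c,r=cv2.minEnclosingCircle(a[:,:2].astype(np.float32)); print(len(a),c,r,a.mean(0),'grip',len(g),g.mean(0),g.min(0),g.max(0))
S=W[180:290,260:340].reshape(-1,3); a=S[(S[:,2]>225)&(S[:,2]<260)]
print('head',len(a),a.min(0),a.max(0),np.median(a,0))
a=S[(S[:,2]>6)&(S[:,2]<20)]; print('base',len(a),a.min(0),a.max(0))
E
```

```text
large 0.67 1363 337 378 173 231
large 0.17 846 180 213 163 212
small 0.8 885 180 213 162 211
stand 0.57 4364 270 330 193 282
jar 0.56 945 143 180 275 306
tub 0.85 1261 373 414 276 315
large 0.64 [ 601.3 -182.6    0. ]
small 0.76 [641.2 180.4   0. ]
large_mouth 0.63 [ 656.  -188.9    7. ]
small_mouth 0.61 [682.8 191.5   7. ]
large_grip 0.74 [ 539.1 -183.    34. ]
small_grip 0.74 [580.6 163.5  34. ]
small table z -0.25296518352399744
704 (621.1353759765625, 179.04310607910156) 59.58080291748047 [639.1 180.3  13.3] grip 105 [584.5 164.8  45. ] [563.9 156.2  31.2] [606.3 174.5  52.8]
large table z 0.015030548679760614
1059 (581.9701538085938, -176.88388061523438) 67.8682632446289 [ 599.5 -182.5   13.1] grip 109 [ 535.4 -175.5   44.6] [ 514.4 -182.6   30.3] [ 557.7 -169.6   51.3]
head 2730 [414.  -93.2 225.4] [566.1   1.2 251.8] [469.8 -45.  245.7]
base 1557 [ 403.8 -142.8    6. ] [631.3  39.   19.8]
```

View pics/topz.png

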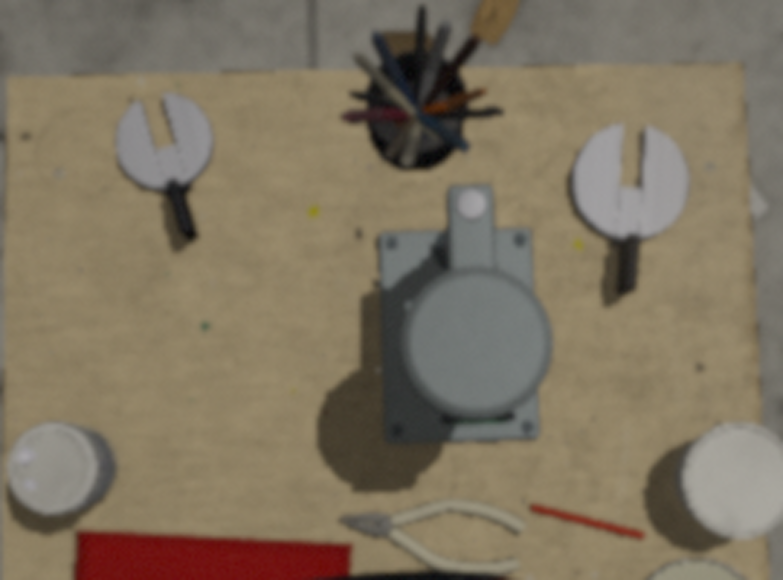

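```bash
cat >> h.py <<'E'
from scipy.optimize import least_squares
def cfit(pts,r,c0):
    f=least_squares(lambda c: np.hypot(*(pts-c).T)-r, c0, loss='soft_l1',f_scale=1.5); return f.x, np.abs(f.fun).mean()
def edge(mask):
    c=max(cv2.findContours(mask.astype(np.uint8),cv2.RETR_EXTERNAL,cv2.CHAIN_APPROX_NONE)[0],key=cv2.contourArea)[:,0].astype(float); return c
E
python3 - <<'E'
from h import *
np.set_printoptions(precision=1,suppress=True)
W=np.load('Wtop.npy'); im=cv2.imread('pics/top0.png').astype(int); p=camera_params('top')
# head
m=np.zeros(W.shape[:2],bool); m[180:290,255:345]=(W[180:290,255:345,2]>225)
e=edge(m); P=np.array([atz(p,q,248)[:2] for q in e])
rad=np.array([470,-45]); k=P[:,0]<490; print('head',cfit(P[k],48,rad))
k=P[:,0]>520; print('arm end',P[k].mean(0),P[k].max(0),P[k].min(0))
for n,(x0,x1,y0,y1),r in [('small',(170,225,150,220),38),('large',(325,390,160,240),46)]:
    sub=im[y0:y1,x0:x1]; b=(sub.min(2)>110)&((sub.max(2)-sub.min(2))<40)
    m=np.zeros(W.shape[:2],bool); m[y0:y1,x0:x1]=b; m=cv2.morphologyEx(m.astype(np.uint8),cv2.MORPH_CLOSE,np.ones((9,9)))
    print(n,b.sum()); e=edge(m); P=np.array([atz(p,q,14)[:2] for q in e]); print(cfit(P,r,P.mean(0)))
for n,(x,y) in dict(jar=(161,291),tub=(394,296)).items(): print(n,atz(p,(x,y),70))
E
```

```text
head (array([461.9, -45.2]), np.float64(1.4673591954892138))
arm end [545.6 -43.7] [562.2 -29.3] [520.2 -58.7]
small 751
(array([644.8, 181.3]), np.float64(2.027728629290944))
large 1167
(array([ 603.5, -184.1]), np.float64(0.9529479432278612))
jar [390.5 247.5  70. ]
tub [ 368.8 -242.9   70. ]
```

```bash
cat >> h.py <<'E'
def plan(x,y,z,yaw):
    s=ctrl.sense(); R=np.array(s['ee_rot']); p=np.array(s['position'])
    tcp=np.array([x,y,z+154.7]); d=R.T@(tcp-p)
    cur=np.degrees(np.arctan2(R[1,0],R[0,0])); t=-((yaw-cur+180)%360-180)
    print('t=%.2f pinch now'%s['clock'],(p+R[:,2]*154.7).round(1),'yaw %.1f'%cur,'shift m',(d/1000).round(4),'twist %.1f'%t, 'F',np.array(s['force']).round(1),'op',round(s['opening'],1),'j',np.round(s['joints'],0))
E
python3 -c "
from h import *
plan(524.7,-174,170,173)"
```

```text
t=1.75 pinch now [ 140.7 -583.3  250. ] yaw 13.6 shift m [ 0.4693 -0.3078  0.08  ] twist -159.4 F [-1.   0.6  0.3] op 85.4 j [-89.   6.   6.  90.   0.  78.]
```

```bash
python3 -m creep '0.025 -0.016 0 -7; 0.05 -0.033 0 -14; 0.075 -0.05 0 -21; 0.1 -0.066 0 -28; 0.13 -0.085 0 -35; 0.16 -0.105 0 -42; 0.19 -0.125 0 -49; 0.22 -0.144 0 -56' 0.0854; python3 -c "
from h import *
plan(524.7,-174,170,173)"
```

```text
clock: 2.42
position: [321.7, -390.2, 404.9]
ee_rot: [[0.344, 0.939, 0.0], [0.939, -0.344, -0.0], [-0.0, 0.0, -1.0]]
force: [0.6, 0.3, 0.5]
opening: 85.3
t=2.42 pinch now [ 321.7 -390.3  250.2] yaw 69.9 shift m [0.2728 0.1163 0.0801] twist -103.1 F [0.6 0.3 0.5] op 85.3 j [-65. -11. -11.  90.   0.  45.]
```

```bash
python3 -m creep '0.018 0.008 0 -7; 0.036 0.016 0 -14; 0.055 0.024 0.01 -21; 0.075 0.032 0.02 -28; 0.095 0.04 0.03 -35; 0.115 0.048 0.04 -42; 0.135 0.057 0.05 -49; 0.155 0.066 0.06 -56' ; python3 -c "
from h import *
plan(524.7,-174,170,173)"
```

```text
clock: 3.08
position: [437.4, -268.6, 344.4]
ee_rot: [[-0.587, 0.81, 0.0], [0.81, 0.587, -0.0], [-0.0, -0.0, -1.0]]
force: [-0.1, -1.1, 0.1]
opening: 85.6
t=3.08 pinch now [ 437.5 -268.6  189.7] yaw 125.9 shift m [0.0254 0.1262 0.0197] twist -47.1 F [-0.1 -1.1  0.1] op 85.6 j [-46.  -9. -16.  84.  -0.   8.]
```

```bash
python3 -m creep '0.004 0.018 0 -7; 0.008 0.036 0 -14; 0.012 0.054 0.01 -21; 0.016 0.072 0.01 -28; 0.02 0.09 0.02 -35; 0.023 0.108 0.02 -42; 0.0254 0.126 0.02 -47.1;0.0254 0.126 0.02 -47.1' ; python3 - <<'E'
from h import *
plan(524.7,-174,170,173)
im,d=snapshot('wrist'); save(im,'w1.png'); p=camera_params('wrist'); np.savez('w1.npz',d=d)
for l,z in [('large',0),('large_mouth',7),('large_grip',34)]:
    for q in landmark_of(l,'wrist')[:1]: print(l,q['p'],np.round(px(q['xy'])),atz(p,px(q['xy']),z).round(1))
E
```

```text
clock: 3.75
position: [525.9, -173.7, 324.5]
ee_rot: [[-0.993, 0.12, 0.0], [0.12, 0.993, 0.001], [-0.0, 0.001, -1.0]]
force: [0.7, 0.5, 0.2]
opening: 85.3
t=3.75 pinch now [ 525.9 -173.6  169.8] yaw 173.1 shift m [ 0.0011 -0.0004 -0.0002] twist 0.1 F [0.7 0.5 0.2] op 85.3 j [-32.  -2. -11.  81.   0. -25.]
large_mouth 0.78 [281. 323.] [ 646.4 -188.2    7. ]
large_grip 0.58 [277. 213.] [ 531.3 -177.    34. ]
```

View pics/w1.png

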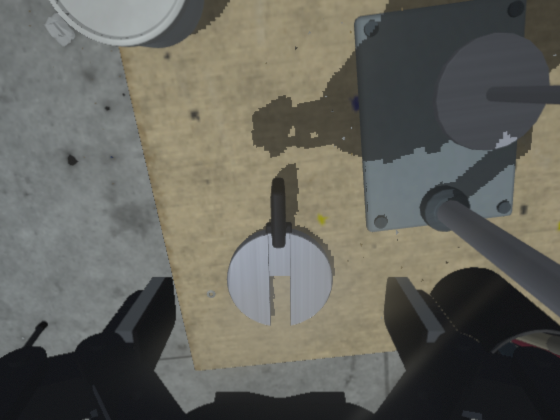

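Wrist view: the large disc is centred at about (280,279), its plate runs (278,180)–(279,245) and its mouth is at (281,323). The hanger foot is at (493,92) and the column base at (443,207). I'll fit these.

```bash
python3 - <<'E'
from h import *
np.set_printoptions(precision=1,suppress=True)
im=cv2.imread('pics/w1.png').astype(int); p=camera_params('wrist')
def fit(x0,x1,y0,y1,cond,z,r,c0,close=25):
    sub=im[y0:y1,x0:x1]; b=cond(sub); m=np.zeros(im.shape[:2],np.uint8); m[y0:y1,x0:x1]=b
    m=cv2.morphologyEx(m,cv2.MORPH_OPEN,np.ones((3,3)))
    m=cv2.morphologyEx(cv2.copyMakeBorder(m,40,40,40,40,0),cv2.MORPH_CLOSE,np.ones((close,close)))[40:-40,40:-40]
    e=edge(m); P=np.array([atz(p,q,z)[:2] for q in e]); return cfit(P,r,P.mean(0))
print('large',fit(215,345,225,335,lambda s:(s[...,0]>120)&(s.max(2)-s.min(2)<30),14,46,None))
c=fit(420,560,20,160,lambda s:(abs(s[...,0]-70)<12)&(s.max(2)-s.min(2)<14),80,32,None); print('foot',c)
print('guess foot',atz(p,(493,92),80), 'col base',atz(p,(443,207),12))
print('grip top ends',atz(p,(278.5,181),48),atz(p,(279,245),48))
sub=im[60:120,440:545]; print(im[92,430:560:8].tolist())
E
```

```text
large (array([ 599.7, -185.9]), np.float64(1.20024286871337))
foot (array([460. , -54.7]), np.float64(6.489644325757362))
guess foot [460.5 -47.4  80. ] col base [550.3 -45.7  12. ]
grip top ends [ 503.2 -174.    48. ] [ 550.7 -179.8   48. ]
[[62, 59, 54], [77, 72, 69], [76, 72, 69], [77, 72, 69], [77, 71, 69], [76, 71, 68], [76, 71, 68], [70, 66, 63], [62, 59, 57], [63, 59, 56], [62, 58, 56], [62, 58, 56], [62, 58, 55], [62, 58, 56], [62, 58, 56], [61, 58, 55], [61, 58, 55]]
```

```bash
python3 - <<'E'
from h import *
np.set_printoptions(precision=1,suppress=True)
d=np.load('w1.npz')['d']; p=camera_params('wrist'); h,w=d.shape; v,u=np.mgrid[:h,:w]
n=cv2.undistortPoints(np.stack([u.ravel(),v.ravel()],1).astype(float)[:,None],K(p),np.array(p['distortion']))[:,0]
P=np.c_[n*d.ravel()[:,None],d.ravel()]; T=np.array(p['T']); W=(P@T[:3,:3].T+T[:3,3]).reshape(h,w,3)
S=W[165:260,255:300].reshape(-1,3); g=S[(S[:,2]>40)&(S[:,2]<60)]; print(len(g),np.percentile(g,[1,5,50,95,99],axis=0))
S=W[225:335,215:345].reshape(-1,3); a=S[(S[:,2]>9)&(S[:,2]<20)]; print(np.percentile(a,[0.5,50,99.5],axis=0))
S=W[20:170,420:560].reshape(-1,3); a=S[(S[:,2]>74)&(S[:,2]<90)]; print('foot',len(a),np.percentile(a,[0.5,1,50,99,99.5],axis=0))
a=S[(S[:,2]>95)&(S[:,2]<180)]; 
for z in range(95,190,15):
    b=a[abs(a[:,2]-z)<6]; print(z,len(b),b.mean(0) if len(b) else '')
plan(523.6,-175.4,36,173)
E
```

```text
824 [[ 510.8 -184.6   41. ]
 [ 512.1 -183.4   42.4]
 [ 530.6 -178.    46.4]
 [ 550.5 -172.7   47.7]
 [ 552.7 -171.8   48.2]]
[[ 551.1 -230.1    9.8]
 [ 593.1 -183.3   12.9]
 [ 641.4 -141.9   14.6]]
foot 9744 [[431.1 -78.1  75. ]
 [431.7 -77.7  75.7]
 [458.  -50.1  78.8]
 [490.8 -18.7  84.3]
 [491.6 -17.6  86.9]]
95 106 [460.9 -50.1  98.1]
110 259 [461.  -49.9 110.2]
125 321 [461.2 -49.9 125.1]
140 39 [461.8 -50.9 135. ]
155 0 
170 0 
185 0 
t=3.95 pinch now [ 524.2 -176.   170. ] yaw 172.6 shift m [0.  0.  0.1] twist -0.4 F [ 0.1  0.3 -0.5] op 85.3 j [-32.  -2. -11.  81.  -0. -25.]
```

```bash
python3 -m creep '0.002 0 0.03 0; 0.002 0 0.06 0; 0.002 0 0.09 0; 0.002 0 0.122 0; 0.002 0 0.134 0; 0.002 0 0.134 0' ; python3 - <<'E'
from h import *
plan(522,-176.4,36,173)
im,d=snapshot('wrist'); save(im,'w2.png')
E
```

```text
clock: 4.45
position: [520.8, -175.0, 187.6]
ee_rot: [[-0.992, 0.129, -0.005], [0.129, 0.992, 0.003], [0.005, 0.002, -1.0]]
force: [-0.0, 0.4, 0.2]
opening: 85.2
t=4.45 pinch now [ 520.  -174.6   32.9] yaw 172.6 shift m [-0.0014 -0.0012 -0.0031] twist -0.4 F [-0.   0.4  0.2] op 85.2 j [-32.   2. -21.  67.  -0. -25.]
```

View pics/w2.png

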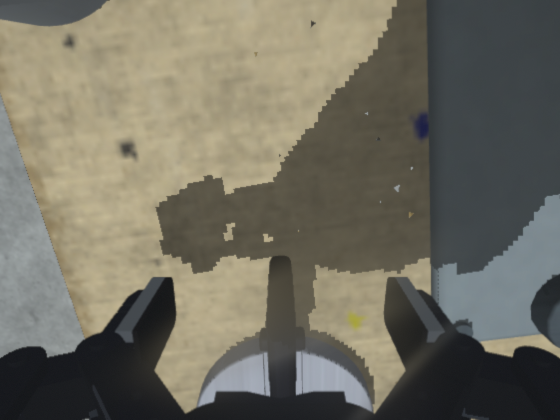

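The plate end at (281,258) is centred between the pads, so I'll close.

```bash
python3 -m creep '0 0 0 0; 0 0 0 0; 0 0 0 0; 0 0 0 0; 0 0 0 0; 0 0 0 0; 0 0 0 0; 0 0 0 0' 0; python3 - <<'E'
from h import *
plan(522,-176.4,36,173)
E
```

```text
clock: 5.17
position: [522.8, -175.3, 191.3]
ee_rot: [[-0.992, 0.128, 0.001], [0.128, 0.992, -0.0], [-0.001, -0.0, -1.0]]
force: [-0.0, 0.8, 4.5]
opening: 8.8
t=5.17 pinch now [ 522.9 -175.4   36.6] yaw 172.7 shift m [ 0.0007 -0.0012  0.0006] twist -0.3 F [-0.   0.8  4.5] op 8.8 j [-32.   2. -21.  67.   0. -25.]
```

```bash
python3 -m creep '0 0 -0.01 0; 0 0 -0.025 0; 0 0 -0.04 0; 0 0 -0.05 0; 0 0 -0.05 0' ; python3 - <<'E'
from h import *
plan(522,-176.4,86,173)
im,d=snapshot('wrist'); save(im,'w3.png')
im,d=snapshot('scene'); cv2.imwrite('pics/s3.png',cv2.resize(im[80:320,180:480,::-1],None,fx=2.5,fy=2.5,interpolation=cv2.INTER_CUBIC))
E
```

```text
clock: 5.58
position: [523.2, -175.7, 243.1]
ee_rot: [[-0.992, 0.128, 0.002], [0.128, 0.992, -0.002], [-0.003, -0.001, -1.0]]
force: [-0.5, -0.9, -2.6]
opening: 9.1
t=5.58 pinch now [ 523.5 -175.9   88.4] yaw 172.7 shift m [ 0.0011 -0.0009  0.0024] twist -0.3 F [-0.5 -0.9 -2.6] op 9.1 j [-32.  -1. -18.  72.  -0. -25.]
```

View pics/w3.png

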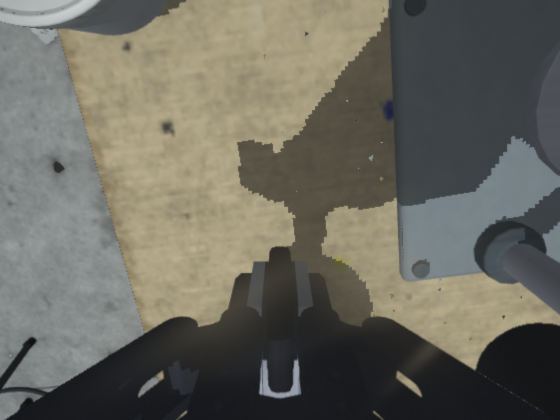

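View pics/s3.png

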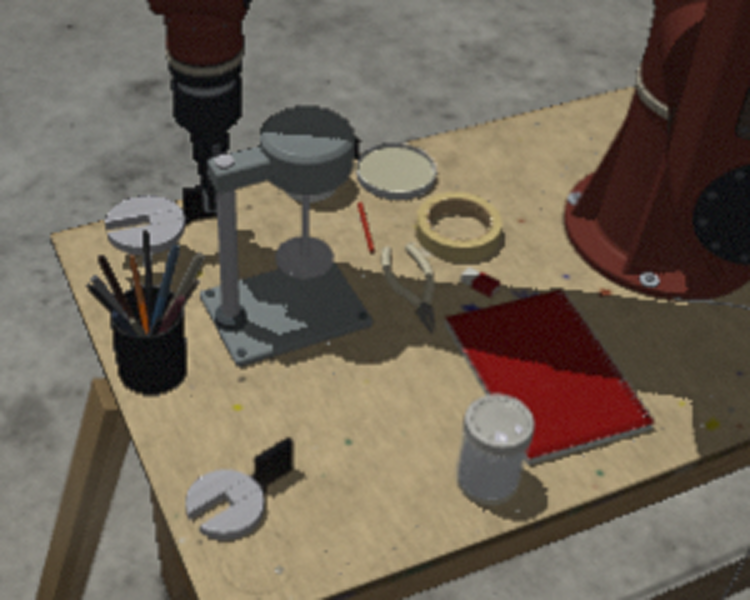

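```bash
python3 -m creep '0 -0.015 -0.015 0; 0.01 -0.03 -0.03 -3; 0.02 -0.045 -0.041 -8; 0.03 -0.06 -0.041 -15; 0.04 -0.066 -0.041 -22; 0.05 -0.066 -0.041 -29; 0.054 -0.066 -0.041 -36; 0.054 -0.066 -0.041 -43' ; python3 - <<'E'
from h import *
plan(461.3,-235,130,-90)
E
```

```text
clock: 6.35
position: [459.5, -233.7, 280.3]
ee_rot: [[-0.809, -0.587, -0.002], [-0.587, 0.809, 0.001], [0.001, 0.002, -1.0]]
force: [-0.3, -0.5, -2.0]
opening: 9.1
t=6.35 pinch now [ 459.2 -233.5  125.6] yaw -144.0 shift m [-0.0007 -0.0021 -0.0044] twist -54.0 F [-0.3 -0.5 -2. ] op 9.1 j [-42.  -8. -21.  77.  -0. -77.]
```

```bash
python3 -m creep '0 0 0 -7; 0 -0.001 -0.004 -14; 0 -0.002 -0.004 -21; 0 -0.002 -0.004 -28; 0 -0.002 -0.004 -35; 0 -0.002 -0.004 -42; 0 -0.002 -0.004 -49; 0 -0.002 -0.004 -54' ; python3 - <<'E'
from h import *
plan(461.3,-205,130,-90)
im,d=snapshot('scene'); cv2.imwrite('pics/s4.png',cv2.resize(im[80:320,180:480,::-1],None,fx=2.5,fy=2.5,interpolation=cv2.INTER_CUBIC))
im,d=snapshot('top'); cv2.imwrite('pics/t4.png',cv2.resize(im[160:330,210:410,::-1],None,fx=3.5,fy=3.5,interpolation=cv2.INTER_CUBIC))
E
```

```text
clock: 7.02
position: [461.4, -235.3, 284.4]
ee_rot: [[0.001, -1.0, -0.001], [-1.0, -0.001, 0.001], [-0.001, 0.001, -1.0]]
force: [-0.1, 0.4, -2.8]
opening: 9.2
t=7.02 pinch now [ 461.2 -235.1  129.7] yaw -90.0 shift m [-0.0303  0.0001 -0.0003] twist 0.0 F [-0.1  0.4 -2.8] op 9.2 j [ -42.   -8.  -20.   77.   -0. -132.]
```

View pics/s4.png

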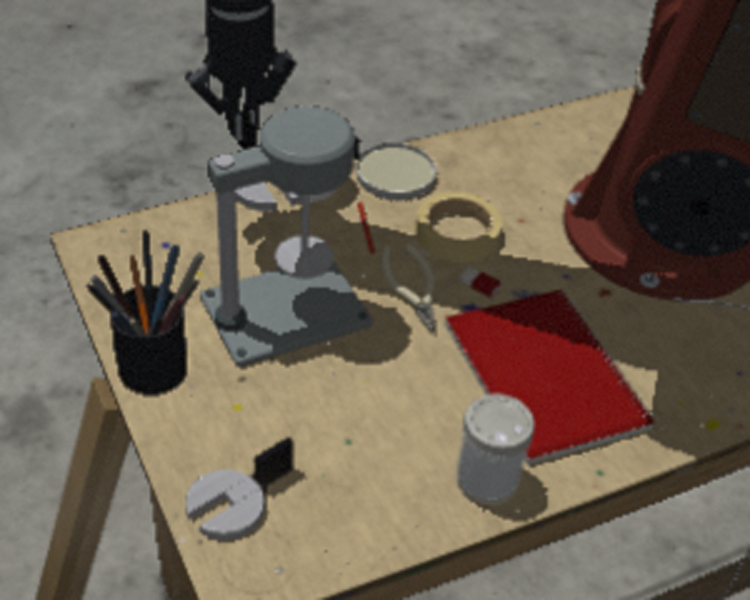

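View pics/t4.png

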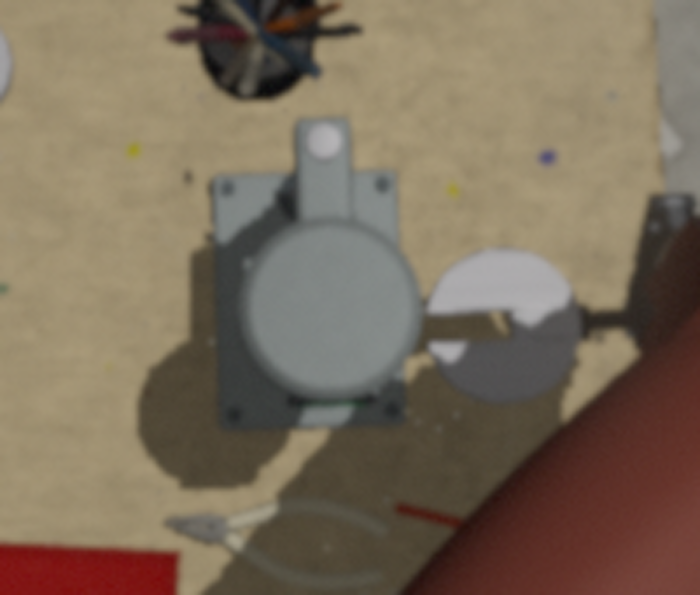

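Top view: the disc in the grip is centred at about (354,253) full-frame, with the slot pointing at the rod. I'll measure both with the same camera.

```bash
python3 - <<'E'
from h import *
np.set_printoptions(precision=1,suppress=True)
im,d=snapshot('top'); p=camera_params('top'); h,w=d.shape; v,u=np.mgrid[:h,:w]
n=cv2.undistortPoints(np.stack([u.ravel(),v.ravel()],1).astype(float)[:,None],K(p),np.array(p['distortion']))[:,0]
P=np.c_[n*d.ravel()[:,None],d.ravel()]; T=np.array(p['T']); W=(P@T[:3,:3].T+T[:3,3]).reshape(h,w,3)
x0,x1,y0,y1=331,376,228,278
b=(W[...,2]>97)&(W[...,2]<118); m=np.zeros((h,w),np.uint8); m[y0:y1,x0:x1]=b[y0:y1,x0:x1]
a=W[m>0]; print(len(a),np.median(a,0))
A=np.c_[a[:,:2]-a[:,:2].mean(0),np.ones(len(a))]; print('tilt z=',np.linalg.lstsq(A,a[:,2],rcond=None)[0].round(3))
m2=cv2.morphologyEx(m,cv2.MORPH_CLOSE,np.ones((9,9))); e=edge(m2); Q=np.array([atz(p,q,107)[:2] for q in e]); k=Q[:,1]>-185
c=cfit(Q,46,Q.mean(0)); print(c)
# slot centre line: not in m but inside circle, toward mouth
c=c[0]
for yy in range(-150,-112,6):
    s=[];
    for xx in np.arange(440,485,1.):
        q=proj(p,[xx,yy,107])[0]; 
        s.append(m[int(round(q[1])),int(round(q[0]))])
    s=np.array(s); g=np.arange(440,485)[s==0]; print(yy,g.min() if len(g) else '',g.max() if len(g) else '')
m=np.zeros((h,w),bool); m[180:290,255:345]=(W[180:290,255:345,2]>225)&(W[180:290,255:345,2]<258)
e=edge(m); Q=np.array([atz(p,q,248)[:2] for q in e]);k=Q[:,0]<490; print('head',cfit(Q[k],48,np.array([462,-45])))
E
```

```text
1365 [ 461.1 -159.9  105.7]
tilt z= [  0.   -0.  105.7]
(array([ 461.6, -155.1]), np.float64(0.816324205651418))
-150 453 470
-144 453 470
-138 445 471
-132 453 471
-126 453 469
-120 453 469
-114 440 484
head (array([462. , -45.2]), np.float64(1.4941836460443867))
```

```bash
python3 -m creep '-0.02 0 0 0; -0.04 0 0 0; -0.055 0 0 0; -0.068 0 0 0; -0.078 0 0 0; -0.085 0 0 0; -0.088 0 0 0; -0.09 0 0 0' ; python3 - <<'E'
from h import *
plan(461.6,-139,130,-90)
im,d=snapshot('wrist'); save(im,'w5.png')
im,d=snapshot('scene'); cv2.imwrite('pics/s5.png',cv2.resize(im[80:320,180:480,::-1],None,fx=2.5,fy=2.5,interpolation=cv2.INTER_CUBIC))
E
```

```text
clock: 7.83
position: [462.4, -145.2, 285.8]
ee_rot: [[-0.006, -1.0, 0.0], [-1.0, 0.006, -0.0], [0.0, -0.0, -1.0]]
force: [0.1, 0.9, -2.6]
opening: 9.0
t=7.83 pinch now [ 462.4 -145.3  131.1] yaw -90.3 shift m [-0.0062  0.0008  0.0011] twist -0.3 F [ 0.1  0.9 -2.6] op 9.0 j [ -33.  -14.  -26.   78.   -0. -123.]
```

View pics/s5.png

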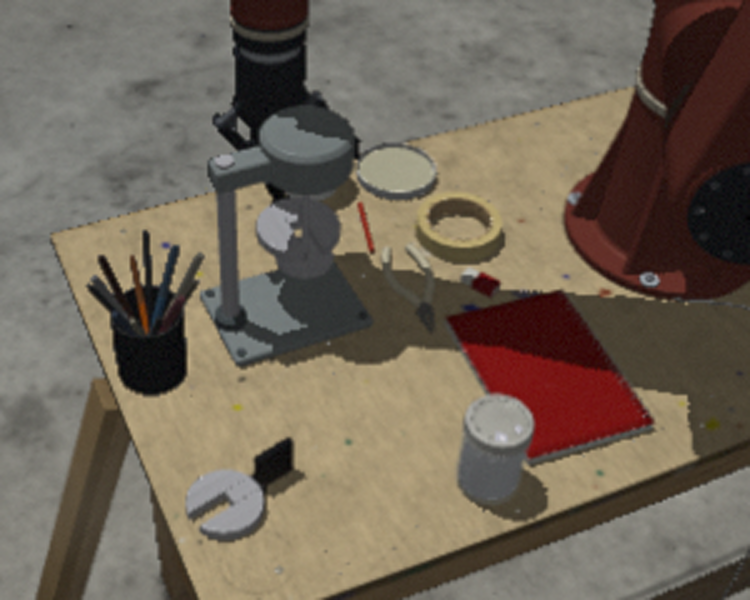

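```bash
python3 -m creep '-0.002 0 0 0; -0.004 0 0 0; -0.005 0 0 0; -0.006 0 0 0; -0.006 0 0 0'; python3 -m creep '-0.001 0 0 0; -0.002 0 0 0; -0.002 0 0 0'
```

```text
clock: 8.35
position: [462.3, -139.4, 285.7]
ee_rot: [[-0.006, -1.0, -0.0], [-1.0, 0.006, -0.0], [0.0, 0.0, -1.0]]
force: [-0.2, -0.7, -1.8]
opening: 8.9
clock: 8.6
position: [462.3, -137.3, 285.7]
ee_rot: [[-0.006, -1.0, -0.0], [-1.0, 0.006, -0.0], [0.0, 0.0, -1.0]]
force: [0.3, -1.2, -1.9]
opening: 9.2
```

```bash
python3 -m creep '0 0 0.003 0; 0 0 0.006 0; 0 0 0.008 0; 0 0 0.009 0; 0 0 0.01 0; 0 0 0.01 0'; python3 -m creep '0 0 0.001 0; 0 0 0.001 0; 0 0 0.002 0;0 0 0.002 0'
```

```text
clock: 9.1
position: [462.2, -137.4, 275.4]
ee_rot: [[-0.006, -1.0, -0.0], [-1.0, 0.006, 0.0], [-0.0, 0.0, -1.0]]
force: [-0.1, 0.1, -1.8]
opening: 9.4
clock: 9.43
position: [462.3, -137.5, 273.6]
ee_rot: [[-0.006, -1.0, -0.0], [-1.0, 0.006, -0.0], [0.0, 0.0, -1.0]]
force: [0.1, -0.9, -2.0]
opening: 9.2
```

```bash
python3 -m creep '0 0 0.001 0; 0 0 0.001 0';python3 -m creep '0 0 0.001 0; 0 0 0.001 0';  python3 -c "
from h import *
plan(0,0,0,-90)"
```

```text
clock: 9.6
position: [462.3, -137.5, 272.5]
ee_rot: [[-0.006, -1.0, -0.0], [-1.0, 0.006, -0.0], [0.0, 0.0, -1.0]]
force: [-0.1, -0.5, -3.1]
opening: 9.2
clock: 9.77
position: [462.3, -137.5, 271.6]
ee_rot: [[-0.006, -1.0, -0.0], [-1.0, 0.006, -0.0], [0.0, 0.0, -1.0]]
force: [-0.2, -0.2, -2.2]
opening: 8.9
t=9.77 pinch now [ 462.3 -137.5  116.9] yaw -90.3 shift m [-0.1348  0.4631  0.1169] twist -0.3 F [-0.2 -0.2 -2.2] op 8.9 j [ -32.  -14.  -27.   77.   -0. -122.]
```

```bash
python3 -m creep '0 0 0.0008 0; 0 0 0.0008 0';python3 -m creep '0 0 0.0008 0; 0 0 0.0008 0';python3 -m creep '0 0 0.0008 0; 0 0 0.0008 0'
```

```text
clock: 9.93
position: [462.4, -137.6, 271.2]
ee_rot: [[-0.006, -1.0, 0.0], [-1.0, 0.006, -0.0], [0.0, -0.0, -1.0]]
force: [-1.1, -0.4, 1.0]
opening: 8.8
clock: 10.1
position: [462.4, -137.6, 270.9]
ee_rot: [[-0.006, -1.0, 0.001], [-1.0, 0.006, -0.001], [0.001, -0.001, -1.0]]
force: [-2.9, 0.0, 6.8]
opening: 9.1
clock: 10.27
position: [462.4, -137.8, 270.4]
ee_rot: [[-0.006, -1.0, 0.001], [-1.0, 0.006, -0.001], [0.001, -0.001, -1.0]]
force: [-4.7, -1.8, 8.9]
opening: 8.7
```

```bash
python3 -m creep '0 0 -0.001 0; 0 0 -0.001 0; 0 0 -0.001 0; 0 0 -0.001 0; 0 0 -0.001 0' 0.035; python3 -m creep '0.015 0 0 0; 0.03 0 0 0; 0.045 0 0 0; 0.05 0 0 0; 0.05 0 0 0'; python3 - <<'E'
from h import *
im,d=snapshot('wrist'); save(im,'w6.png')
im,d=snapshot('scene'); cv2.imwrite('pics/s6.png',cv2.resize(im[80:320,180:480,::-1],None,fx=2.5,fy=2.5,interpolation=cv2.INTER_CUBIC))
E
```

```text
clock: 10.68
position: [462.3, -137.4, 270.1]
ee_rot: [[-0.006, -1.0, -0.0], [-1.0, 0.006, 0.0], [-0.0, 0.0, -1.0]]
force: [-1.2, -1.3, 0.1]
opening: 34.8
clock: 11.1
position: [461.9, -188.2, 270.2]
ee_rot: [[-0.007, -1.0, -0.0], [-1.0, 0.007, -0.0], [0.0, 0.0, -1.0]]
force: [-0.1, -0.2, -0.1]
opening: 34.9
```

View pics/w6.png

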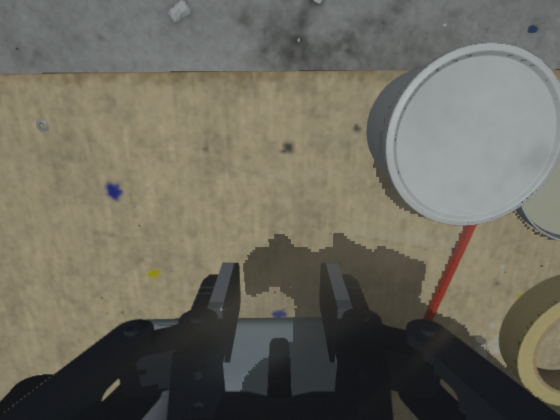

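View pics/s6.png

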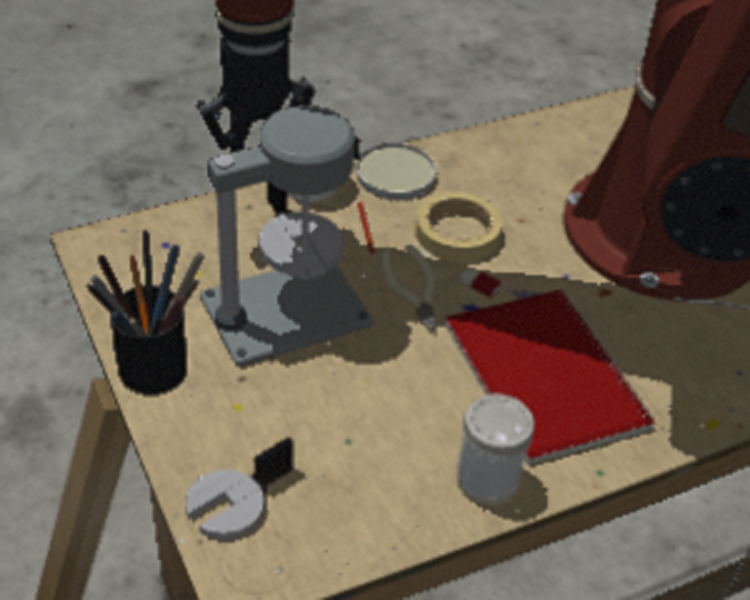

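```bash
python3 -m creep '0 0 0.003 0; 0 0 0.006 0; 0 0 0.006 0; 0 0 0.006 0; 0 0 0.006 0; 0 0 0.006 0' 0; python3 -m creep '-0.008 0 0 0; -0.016 0 0 0; -0.02 0 0 0; -0.022 0 0 0; -0.024 0 0 0; -0.026 0 0 0;-0.028 0 0 0;-0.028 0 0 0'
```

```text
clock: 11.7
position: [462.1, -187.3, 264.4]
ee_rot: [[-0.006, -1.0, 0.0], [-1.0, 0.006, -0.0], [0.0, -0.0, -1.0]]
force: [-0.2, -0.1, -0.0]
opening: 0.1
clock: 12.37
position: [462.2, -159.2, 264.3]
ee_rot: [[-0.006, -1.0, -0.0], [-1.0, 0.006, 0.0], [-0.0, 0.0, -1.0]]
force: [-0.1, -0.4, 0.6]
opening: -0.0
```

```bash
python3 -m creep '-0.001 0 0 0; -0.002 0 0 0; -0.003 0 0 0; -0.004 0 0 0; -0.005 0 0 0; -0.005 0 0 0'; python3 -m creep '-0.001 0 0 0; -0.002 0 0 0; -0.002 0 0 0';python3 -m creep '-0.001 0 0 0; -0.002 0 0 0; -0.002 0 0 0'
```

```text
clock: 12.87
position: [462.2, -154.4, 264.3]
ee_rot: [[-0.006, -1.0, 0.0], [-1.0, 0.006, -0.0], [0.0, -0.0, -1.0]]
force: [0.1, -1.7, -0.4]
opening: 0.1
clock: 13.12
position: [462.2, -152.3, 264.3]
ee_rot: [[-0.006, -1.0, 0.0], [-1.0, 0.006, -0.0], [0.0, -0.0, -1.0]]
force: [0.9, -1.2, -0.0]
opening: 0.5
clock: 13.37
position: [462.2, -150.3, 264.3]
ee_rot: [[-0.006, -1.0, 0.0], [-1.0, 0.006, -0.0], [0.0, -0.0, -1.0]]
force: [0.2, -1.2, -0.2]
opening: -0.3
```

```bash
python3 -m creep '-0.001 0 0 0; -0.002 0 0 0; -0.002 0 0 0';python3 -m creep '-0.001 0 0 0; -0.002 0 0 0; -0.002 0 0 0';python3 -m creep '-0.001 0 0 0; -0.001 0 0 0'
```

```text
clock: 13.62
position: [462.2, -148.3, 264.3]
ee_rot: [[-0.006, -1.0, 0.0], [-1.0, 0.006, -0.0], [0.0, -0.0, -1.0]]
force: [-1.1, -0.8, 0.4]
opening: 0.2
clock: 13.87
position: [462.2, -146.3, 264.3]
ee_rot: [[-0.006, -1.0, 0.0], [-1.0, 0.006, 0.0], [-0.0, -0.0, -1.0]]
force: [-0.1, -0.9, 0.9]
opening: -0.3
clock: 14.03
position: [462.2, -145.3, 264.3]
ee_rot: [[-0.006, -1.0, -0.0], [-1.0, 0.006, 0.0], [-0.0, 0.0, -1.0]]
force: [-0.3, -0.9, 0.8]
opening: -0.0
```

```bash
python3 -m creep '-0.001 0 0 0; -0.001 0 0 0';python3 -m creep '-0.001 0 0 0; -0.001 0 0 0'; python3 -m creep '-0.001 0 0 0; -0.001 0 0 0'; python3 - <<'E'
from h import *
im,d=snapshot('wrist'); save(im,'w7.png')
im,d=snapshot('scene'); cv2.imwrite('pics/s7.png',cv2.resize(im[110:230,230:380,::-1],None,fx=5,fy=5,interpolation=cv2.INTER_CUBIC))
im,d=snapshot('top'); cv2.imwrite('pics/t7.png',cv2.resize(im[160:330,210:410,::-1],None,fx=3.5,fy=3.5,interpolation=cv2.INTER_CUBIC))
E
```

```text
clock: 14.2
position: [462.2, -144.4, 264.3]
ee_rot: [[-0.006, -1.0, 0.0], [-1.0, 0.006, -0.0], [0.0, -0.0, -1.0]]
force: [-0.6, -1.6, 1.1]
opening: -0.1
clock: 14.37
position: [462.3, -143.7, 264.4]
ee_rot: [[-0.006, -1.0, 0.0], [-1.0, 0.006, -0.001], [0.001, -0.0, -1.0]]
force: [0.1, -4.8, 0.1]
opening: 0.0
clock: 14.53
position: [462.4, -143.3, 264.7]
ee_rot: [[-0.007, -1.0, 0.0], [-1.0, 0.007, -0.003], [0.003, -0.0, -1.0]]
force: [-1.3, -8.5, 0.6]
opening: 0.2
```

View pics/t7.png

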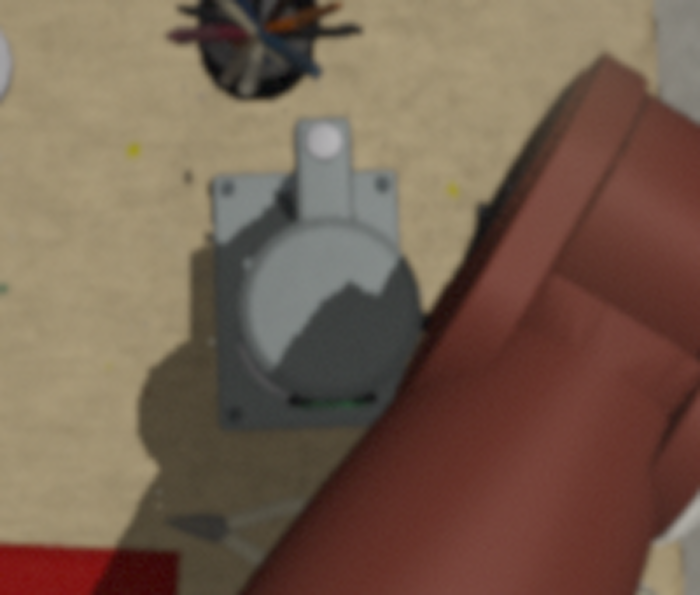

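View pics/s7.png

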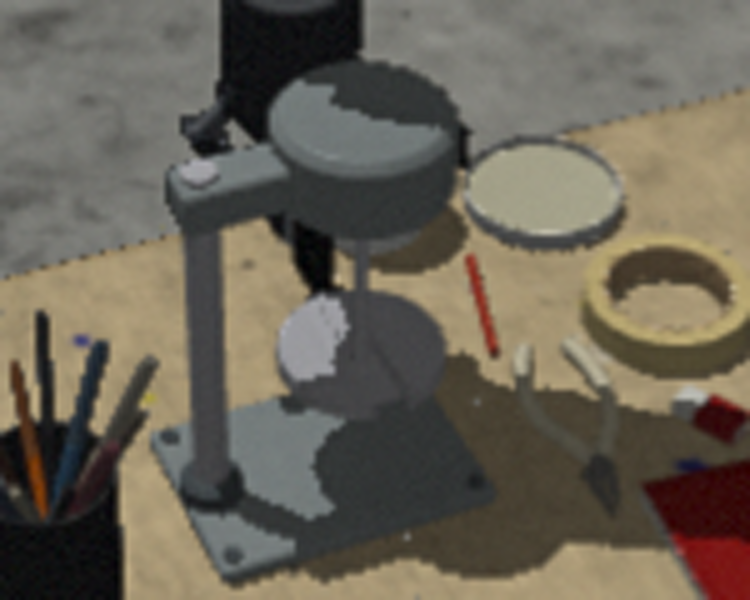

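The force rises with the arm stalled and the rod is at the disc's centre, so the large disc is home. Backing off to fetch the small one.

```bash
python3 -m creep '0.015 0 0 0; 0.035 0 0 0; 0.055 0 -0.02 0; 0.06 0 -0.055 0; 0.06 0 -0.09 0; 0.06 0 -0.13 0; 0.06 0 -0.17 0; 0.06 0 -0.19 0' 0.0854; python3 - <<'E'
from h import *
plan(574.4,162,170,195.3)
plan(520,-30,310,230)
E
```

```text
clock: 15.35
position: [461.9, -202.2, 459.1]
ee_rot: [[-0.006, -1.0, 0.004], [-1.0, 0.006, -0.002], [0.002, -0.004, -1.0]]
force: [-0.4, 0.2, 1.1]
opening: 85.4
t=15.35 pinch now [ 462.5 -202.5  304.4] yaw -90.3 shift m [-0.3651 -0.1099  0.1341] twist 74.4 F [-0.4  0.2  1.1] op 85.4 j [ -39.  -10.   -4.   95.    0. -128.]
t=15.35 pinch now [ 462.5 -202.5  304.4] yaw -90.3 shift m [-0.1725 -0.0572 -0.0058] twist 39.7 F [-0.4  0.2  1.1] op 85.4 j [ -39.  -10.   -4.   95.    0. -128.]
```

```bash
python3 -m creep '-0.03 -0.009 -0.005 6; -0.065 -0.02 -0.005 12; -0.1 -0.03 -0.005 18; -0.135 -0.041 -0.005 24; -0.17 -0.051 -0.005 31; -0.205 -0.062 -0.005 38; -0.24 -0.072 -0.005 45; -0.27 -0.081 -0.005 52' ; python3 - <<'E'
from h import *
plan(574.4,162,170,195.3)
E
```

```text
clock: 16.02
position: [544.1, 68.0, 459.0]
ee_rot: [[-0.777, -0.629, -0.001], [-0.629, 0.777, 0.001], [-0.0, 0.001, -1.0]]
force: [-0.4, -0.5, 0.6]
opening: 85.6
t=16.02 pinch now [544.   68.1 304.3] yaw -141.0 shift m [-0.0827  0.0538  0.1344] twist 23.7 F [-0.4 -0.5  0.6] op 85.6 j [ -7.  -2.   3.  95.   0. -46.]
```

```bash
python3 -m creep '-0.02 0.013 0 6; -0.045 0.028 0 12; -0.07 0.045 0.01 18; -0.083 0.054 0.04 23.7; -0.083 0.054 0.075 23.7; -0.083 0.054 0.11 23.7; -0.083 0.054 0.134 23.7; -0.083 0.054 0.134 23.7' ; cat > meas.py <<'E'
from h import *
np.set_printoptions(precision=1,suppress=True)
p=camera_params('wrist'); im,d=snapshot('wrist'); save(im,'w8.png'); h,w=d.shape; v,u=np.mgrid[:h,:w]
n=cv2.undistortPoints(np.stack([u.ravel(),v.ravel()],1).astype(float)[:,None],K(p),np.array(p['distortion']))[:,0]
P=np.c_[n*d.ravel()[:,None],d.ravel()]; T=np.array(p['T']); W=(P@T[:3,:3].T+T[:3,3]).reshape(h,w,3); np.save('W8.npy',W)
for l,z in [('small',0),('small_mouth',7),('small_grip',34)]:
    for q in landmark_of(l,'wrist')[:1]: print(l,q['p'],np.round(px(q['xy'])),atz(p,px(q['xy']),z).round(1))
S=W[:,200:360].reshape(-1,3); ok=(np.hypot(S[:,0]-610,S[:,1]-172)<90)
g=S[ok&(S[:,2]>40)&(S[:,2]<55)]; print(len(g),np.percentile(g,[1,50,99],axis=0)); c=np.cov(g[:,:2].T); e=np.linalg.eigh(c)[1][:,1]; print('axis',np.degrees(np.arctan2(e[1],e[0])), g.mean(0)); t=(g[:,:2]-g[:,:2].mean(0))@e; print(np.percentile(t,[1,99]))
a=S[ok&(S[:,2]>10)&(S[:,2]<18)&(S[:,0]>606)]; print(len(a),np.percentile(a,[.5,50,99.5],axis=0))
plan(574.4,162,36,195.3)
E
python3 meas.py
```

```text
clock: 16.68
position: [572.1, 160.3, 318.7]
ee_rot: [[-0.963, -0.269, -0.01], [-0.269, 0.963, 0.0], [0.009, 0.003, -1.0]]
force: [-0.9, 0.6, -1.2]
opening: 85.5
small 0.95 [280. 281.] [645.1 182.4   0. ]
small_mouth 0.96 [283. 317.] [675.4 193.8   7. ]
844 [[562.6 157.1  40.9]
 [581.8 165.9  46.2]
 [603.4 174.9  48. ]]
axis -164.52333865334435 [582.1 165.9  45.8]
[-22.1  20. ]
4427 [[606.6 145.7  10.6]
 [636.3 178.7  12.7]
 [676.7 218.7  14.4]]
t=16.88 pinch now [575.1 160.1 173. ] yaw -164.4 shift m [0.  0.  0.1] twist 0.3 F [-0.8 -0.4 -0.3] op 85.6 j [  3.   5.  -3.  81.   0. -13.]
```

View pics/w8.png

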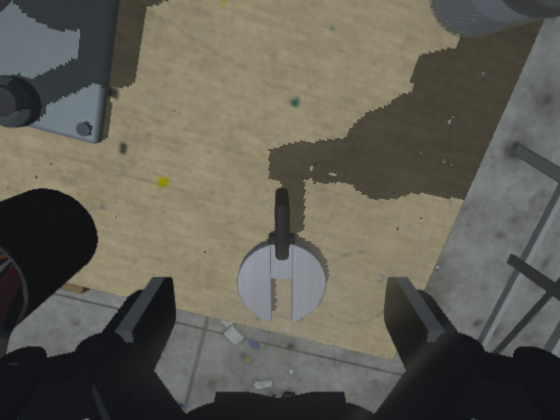

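```bash
python3 -m creep '0.003 0.003 0.03 0; 0.0036 0.0036 0.06 0; 0.0036 0.0036 0.09 0; 0.0036 0.0036 0.12 0; 0.0036 0.0036 0.137 0; 0.0036 0.0036 0.137 0; 0.0036 0.0036 0.137 0' ; python3 - <<'E'
from h import *
plan(570.6,162.7,36,195.5)
im,d=snapshot('wrist'); save(im,'w9.png')
E
```

```text
clock: 17.47
position: [570.3, 162.4, 189.7]
ee_rot: [[-0.963, -0.269, 0.001], [-0.269, 0.963, 0.0], [-0.001, -0.0, -1.0]]
force: [0.5, -0.7, 0.7]
opening: 84.9
t=17.47 pinch now [570.5 162.4  35. ] yaw -164.4 shift m [-0.0004  0.0002 -0.001 ] twist 0.1 F [ 0.5 -0.7  0.7] op 84.9 j [  3.   9. -14.  67.   0. -12.]
```

View pics/w9.png

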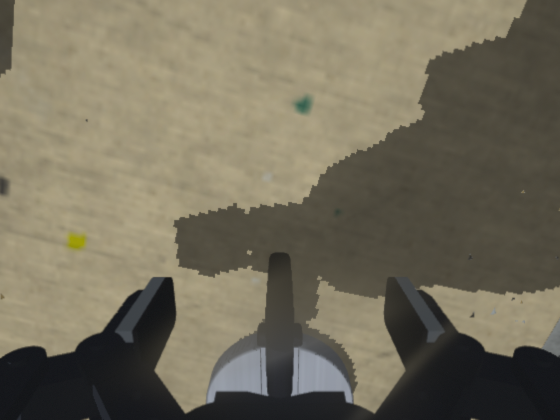

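The small plate is centred, with its end at (281,252), a little inboard. I'll move out 4 mm and close.

```bash
python3 -m creep '0.004 0 0 0; 0.004 0 0 0; 0.004 0 0 0' ; python3 -m creep '0 0 0 0; 0 0 0 0; 0 0 0 0; 0 0 0 0; 0 0 0 0; 0 0 0 0; 0 0 0 0' 0; python3 -m creep '0 0 -0.01 0; 0 0 -0.03 0; 0 0 -0.06 0; 0 0 -0.09 0; 0 0 -0.12 0; 0 0 -0.12 0; 0 0 -0.12 0'; python3 - <<'E'
from h import *
plan(460,200,150,90)
im,d=snapshot('scene'); cv2.imwrite('pics/s10.png',cv2.resize(im[80:320,180:480,::-1],None,fx=2.5,fy=2.5,interpolation=cv2.INTER_CUBIC))
E
```

```text
clock: 17.77
position: [566.4, 161.4, 190.0]
ee_rot: [[-0.963, -0.269, 0.002], [-0.269, 0.963, 0.0], [-0.002, -0.001, -1.0]]
force: [-0.1, -0.2, -0.1]
opening: 85.3
clock: 18.35
position: [565.9, 161.4, 188.3]
ee_rot: [[-0.963, -0.269, -0.0], [-0.269, 0.963, -0.0], [0.0, -0.0, -1.0]]
force: [-0.1, 0.2, -0.6]
opening: 9.0
clock: 18.93
position: [566.5, 161.4, 310.8]
ee_rot: [[-0.963, -0.269, 0.004], [-0.269, 0.963, 0.0], [-0.004, -0.001, -1.0]]
force: [-0.5, -0.3, -2.5]
opening: 9.0
t=18.93 pinch now [567.1 161.4 156.1] yaw -164.4 shift m [0.0922 0.0658 0.0057] twist 105.6 F [-0.5 -0.3 -2.5] op 9.0 j [  3.   4.  -6.  80.  -0. -12.]
```

View pics/s10.png

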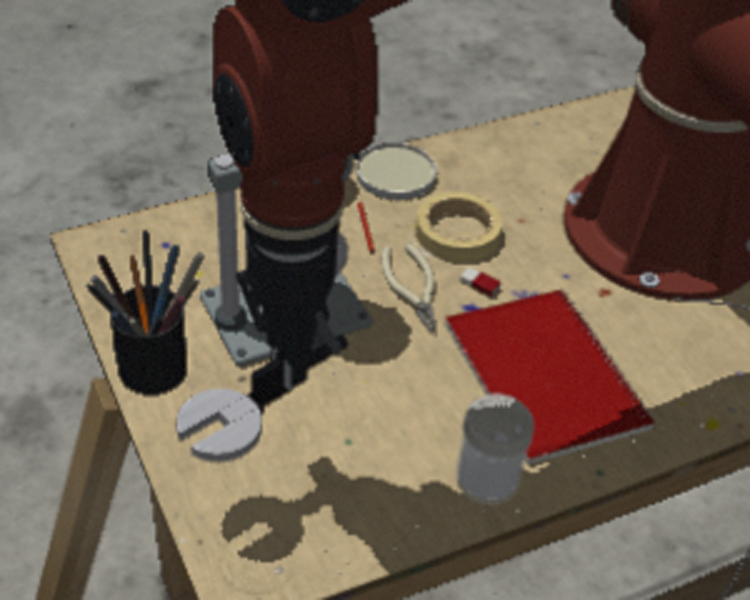

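```bash
python3 -m creep '0.01 0.008 0 7; 0.02 0.017 0 14; 0.03 0.026 0 21; 0.042 0.035 0 28; 0.054 0.043 0 35; 0.066 0.05 0 42; 0.08 0.058 0 49; 0.092 0.066 0 56' ; python3 - <<'E'
from h import *
plan(461.6,200,139,90)
E
```

```text
clock: 19.65
position: [458.0, 200.3, 306.3]
ee_rot: [[-0.757, 0.653, -0.003], [0.653, 0.757, -0.0], [0.002, -0.003, -1.0]]
force: [-0.0, 0.8, -1.4]
opening: 8.8
t=19.65 pinch now [457.5 200.2 151.6] yaw 139.2 shift m [-0.0029  0.0022  0.0126] twist 49.2 F [-0.   0.8 -1.4] op 8.8 j [  9. -11. -21.  80.   0.  49.]
```

```bash
python3 -m creep '0 0 0 7; -0.003 0.002 0.002 14; -0.003 0.002 0.004 21; -0.003 0.002 0.006 28; -0.003 0.002 0.009 35; -0.003 0.002 0.012 42; -0.003 0.002 0.0126 49.2; -0.003 0.002 0.0126 49.2' ; cat > m11.py <<'E'
from h import *
np.set_printoptions(precision=1,suppress=True)
plan(461.6,180,139,90)
im,d=snapshot('top'); p=camera_params('top'); h,w=d.shape; v,u=np.mgrid[:h,:w]
cv2.imwrite('pics/t11.png',cv2.resize(im[160:330,200:400,::-1],None,fx=3.5,fy=3.5,interpolation=cv2.INTER_CUBIC))
n=cv2.undistortPoints(np.stack([u.ravel(),v.ravel()],1).astype(float)[:,None],K(p),np.array(p['distortion']))[:,0]
P=np.c_[n*d.ravel()[:,None],d.ravel()]; T=np.array(p['T']); W=(P@T[:3,:3].T+T[:3,3]).reshape(h,w,3)
b=(W[...,2]>106)&(W[...,2]<130)&(np.hypot(W[...,0]-461,W[...,1]-128)<45)
a=W[b]; print(len(a),np.median(a,0)); 
A=np.c_[a[:,:2]-a[:,:2].mean(0),np.ones(len(a))]; print('tilt z=',np.linalg.lstsq(A,a[:,2],rcond=None)[0].round(3))
m=b.astype(np.uint8); m2=cv2.morphologyEx(m,cv2.MORPH_CLOSE,np.ones((9,9))); e=edge(m2); z=np.median(a[:,2]); Q=np.array([atz(p,q,z)[:2] for q in e])
print(Q.min(0),Q.max(0),cfit(Q,38,Q.mean(0)))
for yy in range(95,135,6):
    s=np.array([m[tuple(np.round(proj(p,[xx,yy,z])[0][::-1]).astype(int))] for xx in np.arange(440,485)]); g=np.arange(440,485)[s==0]; print(yy,g.min() if len(g) else '',g.max() if len(g) else '')
E
python3 m11.py
```

```text
clock: 20.32
position: [462.3, 199.7, 293.7]
ee_rot: [[-0.001, 1.0, -0.003], [1.0, 0.001, -0.0], [-0.0, -0.003, -1.0]]
force: [0.6, -0.2, -2.3]
opening: 9.0
t=20.32 pinch now [461.8 199.6 139. ] yaw 90.1 shift m [-0. -0. -0.] twist 0.1 F [ 0.6 -0.2 -2.3] op 9.0 j [  8. -10. -22.  79.   0.  98.]
939 [461.2 125.7 118. ]
tilt z= [  0.   0. 118.]
[424.4  85.2] [499.6 172.7] (array([462.4, 124.4]), np.float64(6.445432523539101))
95 454 471
101 454 471
107 454 471
113 454 471
119 454 469
125  
131
```

```bash
sleep 1
```

```text
(no output)
```

View pics/t11.png

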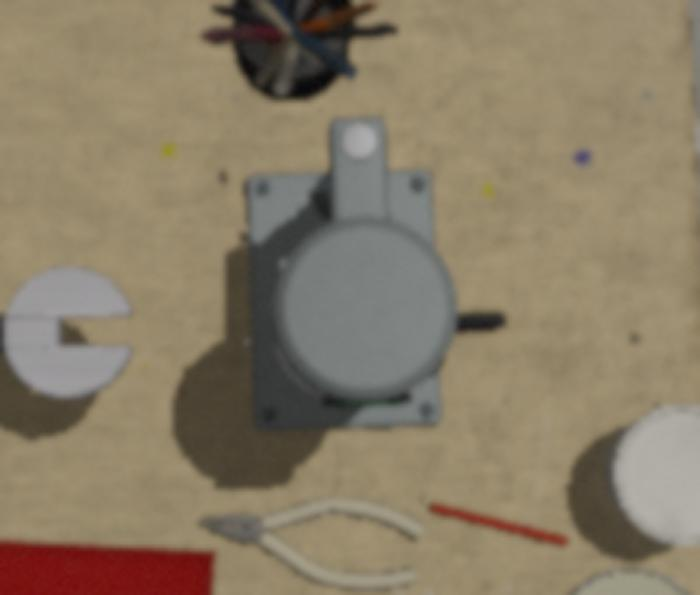

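```bash
cat >> m11.py <<'E'
k=Q[:,1]<150; print('fit',cfit(Q[k],38,Q[k].mean(0)), cfit(Q[k],37,Q[k].mean(0)))
S=W[180:290,255:345]; mm=np.zeros((h,w),bool); mm[180:290,255:345]=(S[...,2]>225)&(S[...,2]<258)
e=edge(mm); Q=np.array([atz(p,q,248)[:2] for q in e]);k=Q[:,0]<490; print('head',cfit(Q[k],48,np.array([462,-45])))
g=W[(abs(W[...,2]-128)<8)&(abs(W[...,0]-461)<20)&(W[...,1]<-90)&(W[...,1]>-150)]; print('large grip',len(g),g.min(0),g.max(0),g.mean(0))
E
python3 m11.py | tail -3
```

```text
fit (array([463.1, 121.2]), np.float64(1.097879704495993)) (array([463.1, 120.4]), np.float64(0.7155503969451534))
head (array([461.9, -45.2]), np.float64(1.4673593765465693))
large grip 70 [ 458.7 -133.6  120.8] [ 467.4 -104.4  130.4] [ 462.9 -119.2  126.5]
```

```bash
python3 -m creep '-0.02 0 0 0; -0.045 0 0 0; -0.075 0 0 0; -0.1 0 0 0; -0.12 0 0 0; -0.132 0 0 0; -0.14 0 0 0; -0.143 0 0 0'; python3 -m creep '-0.002 0 0 0; -0.004 0 0 0; -0.006 0 0 0; -0.008 0 0 0; -0.0095 0 0 0; -0.0095 0 0 0';python3 -c "
from h import *
plan(461.9,46,139,90)
im,d=snapshot('scene'); cv2.imwrite('pics/s12.png',cv2.resize(im[110:230,230:380,::-1],None,fx=5,fy=5,interpolation=cv2.INTER_CUBIC))"
```

```text
clock: 21.08
position: [464.0, 55.9, 295.4]
ee_rot: [[-0.008, 1.0, -0.0], [1.0, 0.008, -0.0], [-0.0, -0.0, -1.0]]
force: [0.3, 0.4, -1.6]
opening: 9.1
clock: 21.58
position: [464.1, 47.3, 295.7]
ee_rot: [[-0.007, 1.0, 0.0], [1.0, 0.007, -0.0], [-0.0, 0.0, -1.0]]
force: [-0.2, 0.2, -2.2]
opening: 9.3
t=21.58 pinch now [464.1  47.3 141. ] yaw 90.4 shift m [-0.0013 -0.0023  0.002 ] twist 0.4 F [-0.2  0.2 -2.2] op 9.3 j [-10. -18. -28.  80.  -0.  79.]
```

View pics/s12.png

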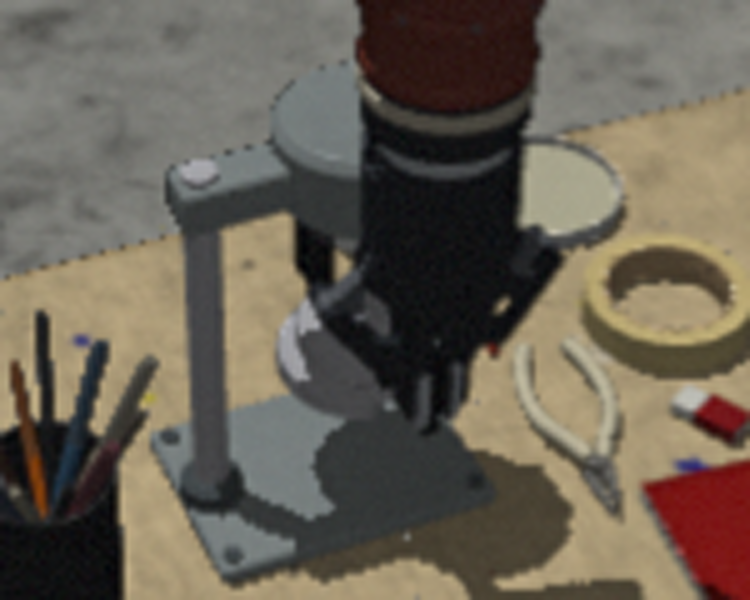

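```bash
python3 -m creep '-0.0005 -0.001 0.001 0; -0.001 -0.002 0.003 0; -0.001 -0.002 0.006 0; -0.001 -0.002 0.008 0; -0.001 -0.002 0.009 0; -0.001 -0.002 0.01 0; -0.001 -0.002 0.01 0'; python3 -m creep '0 0 0.001 0; 0 0 0.001 0';python3 -m creep '0 0 0.001 0; 0 0 0.001 0';python3 -m creep '0 0 0.001 0; 0 0 0.001 0'
```

```text
clock: 22.22
position: [462.0, 46.3, 285.4]
ee_rot: [[-0.007, 1.0, -0.0], [1.0, 0.007, -0.0], [-0.0, -0.0, -1.0]]
force: [-0.1, -0.5, -1.6]
opening: 9.0
clock: 22.38
position: [462.1, 46.3, 284.6]
ee_rot: [[-0.007, 1.0, -0.0], [1.0, 0.007, -0.0], [-0.0, -0.0, -1.0]]
force: [0.2, -0.5, -1.9]
opening: 8.9
clock: 22.55
position: [462.1, 46.3, 283.6]
ee_rot: [[-0.007, 1.0, -0.0], [1.0, 0.007, -0.0], [-0.0, -0.0, -1.0]]
force: [0.3, -0.2, -2.3]
opening: 8.9
clock: 22.72
position: [462.1, 46.3, 282.5]
ee_rot: [[-0.007, 1.0, -0.0], [1.0, 0.007, -0.0], [-0.0, -0.0, -1.0]]
force: [-0.1, -0.0, -2.5]
opening: 9.1
```

```bash
python3 -m creep '0 0 0.0008 0; 0 0 0.0008 0';python3 -m creep '0 0 0.0008 0; 0 0 0.0008 0';python3 -m creep '0 0 0.0008 0; 0 0 0.0008 0'
```

```text
clock: 22.88
position: [462.2, 46.3, 282.2]
ee_rot: [[-0.007, 1.0, 0.0], [1.0, 0.007, -0.0], [-0.0, 0.0, -1.0]]
force: [-1.8, 1.2, 2.1]
opening: 9.1
clock: 23.05
position: [462.2, 46.4, 281.9]
ee_rot: [[-0.007, 1.0, 0.001], [1.0, 0.007, -0.0], [-0.0, 0.001, -1.0]]
force: [-2.9, 2.6, 6.9]
opening: 9.2
clock: 23.22
position: [462.4, 46.5, 281.7]
ee_rot: [[-0.007, 1.0, 0.002], [1.0, 0.007, 0.0], [0.0, 0.002, -1.0]]
force: [-4.0, 4.6, 10.9]
opening: 9.2
```

```bash
python3 -m creep '0 0 -0.002 0; 0 0 -0.002 0; 0 0 -0.002 0; 0 0 -0.002 0; 0 0 -0.002 0; 0 0 -0.002 0' 0.035; python3 -m creep '0.015 0 0 0; 0.03 0 0 0; 0.045 0 0 0; 0.05 0 0 0; 0.05 0 0 0'; python3 - <<'E'
from h import *
im,d=snapshot('scene'); cv2.imwrite('pics/s13.png',cv2.resize(im[110:230,230:380,::-1],None,fx=5,fy=5,interpolation=cv2.INTER_CUBIC))
im,d=snapshot('wrist'); save(im,'w13.png')
E
```

```text
clock: 23.72
position: [462.1, 46.3, 282.1]
ee_rot: [[-0.007, 1.0, -0.0], [1.0, 0.007, -0.0], [-0.0, -0.0, -1.0]]
force: [-0.0, -0.4, 1.0]
opening: 35.1
clock: 24.13
position: [461.7, 97.0, 282.2]
ee_rot: [[-0.009, 1.0, -0.0], [1.0, 0.009, -0.0], [-0.0, -0.0, -1.0]]
force: [-0.1, -0.5, 0.6]
opening: 35.0
```

View pics/s13.png

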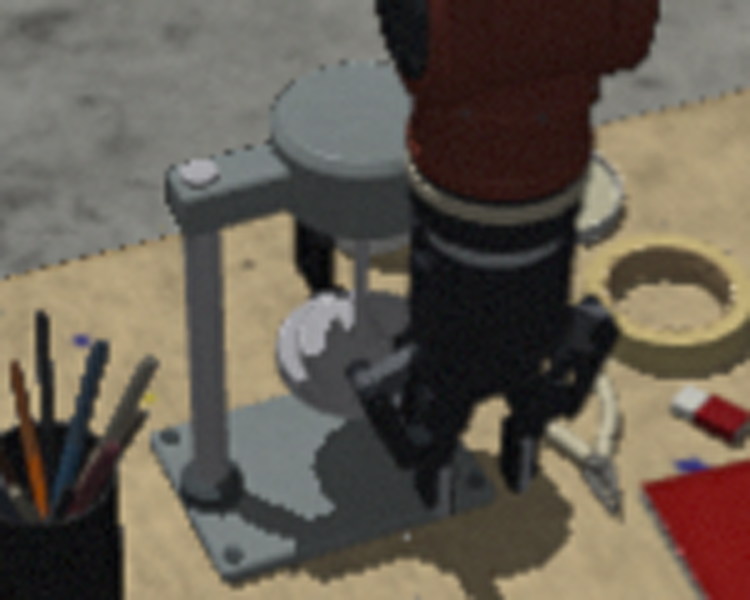

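View pics/w13.png

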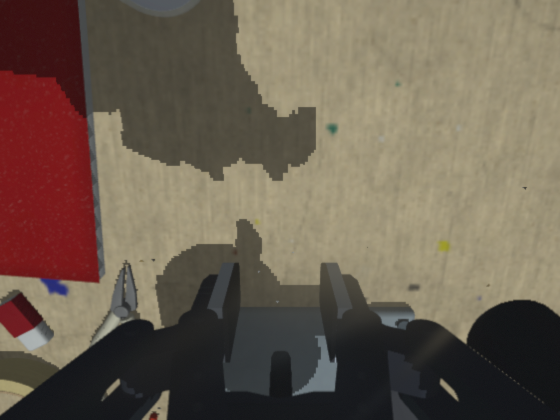

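```bash
python3 -m creep '0 0 0.004 0; 0 0 0.004 0; 0 0 0.004 0; 0 0 0.004 0; 0 0 0.004 0; 0 0 0.004 0' 0; python3 -m creep '-0.008 0 0 0; -0.016 0 0 0; -0.024 0 0 0; -0.03 0 0 0; -0.033 0 0 0; -0.035 0 0 0; -0.035 0 0 0'; python3 -m creep '-0.001 0 0 0; -0.002 0 0 0; -0.003 0 0 0; -0.004 0 0 0; -0.005 0 0 0; -0.005 0 0 0'; python3 -m creep '-0.001 0 0 0; -0.002 0 0 0; -0.003 0 0 0; -0.003 0 0 0'
```

```text
clock: 24.73
position: [461.8, 96.2, 278.3]
ee_rot: [[-0.007, 1.0, 0.0], [1.0, 0.007, -0.0], [-0.0, 0.0, -1.0]]
force: [0.2, -0.8, 0.4]
opening: -0.2
clock: 25.32
position: [462.1, 60.8, 278.3]
ee_rot: [[-0.006, 1.0, 0.0], [1.0, 0.006, -0.0], [-0.0, 0.0, -1.0]]
force: [0.3, -0.7, 0.6]
opening: 0.3
clock: 25.82
position: [462.1, 56.3, 278.3]
ee_rot: [[-0.007, 1.0, 0.0], [1.0, 0.007, -0.0], [-0.0, 0.0, -1.0]]
force: [0.2, 1.5, -0.1]
opening: 0.4
clock: 26.15
position: [462.1, 53.1, 278.3]
ee_rot: [[-0.007, 1.0, 0.0], [1.0, 0.007, -0.0], [-0.0, 0.0, -1.0]]
force: [0.5, 0.4, 0.2]
opening: -0.1
```

```bash
python3 -m creep '-0.001 0 0 0; -0.002 0 0 0; -0.003 0 0 0; -0.003 0 0 0'; python3 -m creep '-0.001 0 0 0; -0.002 0 0 0; -0.002 0 0 0';python3 -m creep '-0.001 0 0 0; -0.002 0 0 0; -0.002 0 0 0';python3 -m creep '-0.001 0 0 0; -0.001 0 0 0'
```

```text
clock: 26.48
position: [462.1, 50.1, 278.3]
ee_rot: [[-0.007, 1.0, 0.0], [1.0, 0.007, -0.0], [-0.0, 0.0, -1.0]]
force: [-0.9, 1.0, 0.2]
opening: -0.3
clock: 26.73
position: [462.1, 48.1, 278.3]
ee_rot: [[-0.007, 1.0, -0.0], [1.0, 0.007, -0.0], [-0.0, -0.0, -1.0]]
force: [-0.2, 1.4, 0.4]
opening: -0.5
clock: 26.98
position: [462.1, 46.1, 278.3]
ee_rot: [[-0.007, 1.0, -0.0], [1.0, 0.007, -0.0], [-0.0, -0.0, -1.0]]
force: [-0.8, -0.1, -0.1]
opening: 0.2
clock: 27.15
position: [462.1, 45.5, 278.3]
ee_rot: [[-0.007, 1.0, 0.0], [1.0, 0.007, 0.001], [0.001, 0.0, -1.0]]
force: [0.8, 4.6, 0.4]
opening: -0.2
```

```bash
python3 -m creep '-0.001 0 0 0; -0.001 0 0 0'; python3 -m creep '0.02 0 0 0; 0.045 0 0 0; 0.075 0 0 0; 0.11 0 -0.01 0; 0.14 0 -0.03 0; 0.15 0 -0.06 0; 0.15 0 -0.08 0;0.15 0 -0.08 0'; sed -i 's/t11/t14/' m11.py; python3 m11.py | head -1; python3 - <<'E'
from h import *
np.set_printoptions(precision=1,suppress=True)
im,d=snapshot('scene'); cv2.imwrite('pics/s14.png',cv2.resize(im[110:230,230:380,::-1],None,fx=5,fy=5,interpolation=cv2.INTER_CUBIC))
im,d=snapshot('top'); p=camera_params('top'); h,w=d.shape; v,u=np.mgrid[:h,:w]
n=cv2.undistortPoints(np.stack([u.ravel(),v.ravel()],1).astype(float)[:,None],K(p),np.array(p['distortion']))[:,0]
P=np.c_[n*d.ravel()[:,None],d.ravel()]; T=np.array(p['T']); W=(P@T[:3,:3].T+T[:3,3]).reshape(h,w,3)
for nm,lo,hi,a,b in [('large',115,135,-150,-80),('small',130,150,0,60)]:
    g=W[(W[...,2]>lo)&(W[...,2]<hi)&(abs(W[...,0]-461)<20)&(W[...,1]<b)&(W[...,1]>a)]; print(nm,len(g),g.min(0),g.max(0),g.mean(0))
E
```

```text
clock: 27.32
position: [462.1, 45.1, 278.5]
ee_rot: [[-0.008, 1.0, 0.0], [1.0, 0.008, 0.003], [0.003, 0.0, -1.0]]
force: [0.8, 11.1, 1.8]
opening: -0.2
clock: 27.98
position: [461.9, 195.2, 362.8]
ee_rot: [[-0.009, 1.0, 0.006], [1.0, 0.009, 0.0], [0.0, 0.006, -1.0]]
force: [0.8, 0.8, -0.2]
opening: 0.1
t=27.98 pinch now [462.9 195.2 208.1] yaw 90.5 shift m [-0.  -0.   0.1] twist 0.5 F [ 0.8  0.8 -0.2] op 0.1 j [  8. -12. -16.  85.  -0.  97.]
large 71 [ 457.5 -133.7  115.5] [ 467.6 -104.7  130.3] [ 462.9 -119.2  126. ]
small 87 [458.9   2.1 135.6] [469.2  34.2 144.4] [463.5  17.2 140. ]
  return _methods._mean(a, axis=axis, dtype=dtype,
  ret = um.true_divide(
m11.py:10: RuntimeWarning: Mean of empty slice.
  A=np.c_[a[:,:2]-a[:,:2].mean(0),np.ones(len(a))]; print('tilt z=',np.linalg.lstsq(A,a[:,2],rcond=None)[0].round(3))
Traceback (most recent call last):
  File "m11.py", line 11, in <module>
    m=b.astype(np.uint8); m2=cv2.morphologyEx(m,cv2.MORPH_CLOSE,np.ones((9,9))); e=edge(m2); z=np.median(a[:,2]); Q=np.array([atz(p,q,z)[:2] for q in e])
                                                                                   ~~~~^^^^
  File "h.py", line 21, in edge
    c=max(cv2.findContours(mask.astype(np.uint8),cv2.RETR_EXTERNAL,cv2.CHAIN_APPROX_NONE)[0],key=cv2.contourArea)[:,0].astype(float); return c
      ~~~^^^^^^^^^^^^^^^^^^^^^^^^^^^^^^^^^^^^^^^^^^^^^^^^^^^^^^^^^^^^^^^^^^^^^^^^^^^^^^^^^^^^^^^^^^^^^^^^^^^^^^^^
ValueError: max() iterable argument is empty
```

View pics/s14.png

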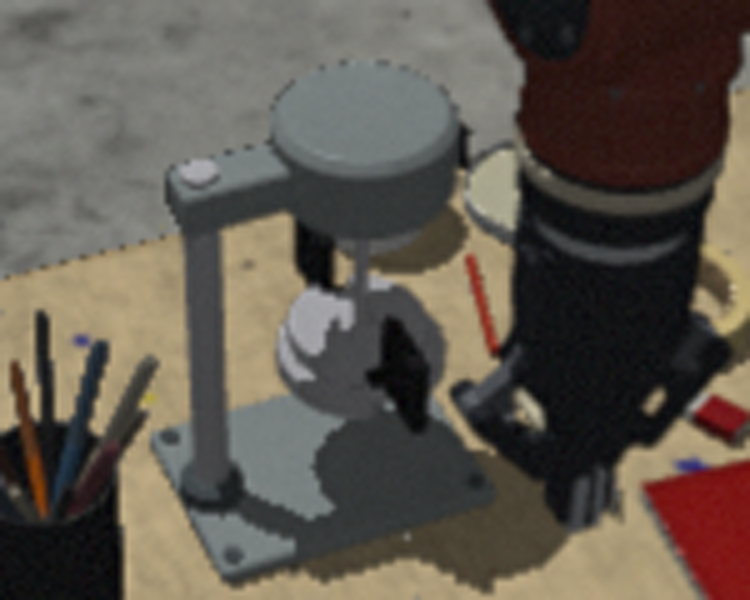

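View pics/t14.png

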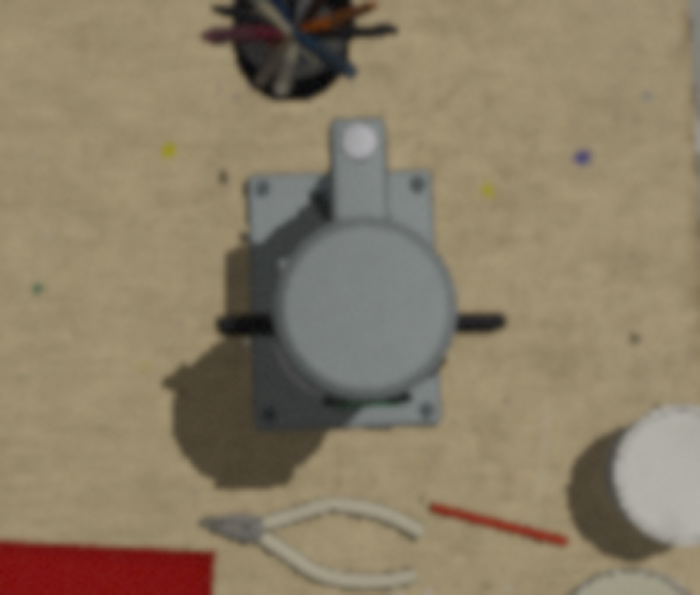

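Both are home: the plate ends span 168 mm, which is exactly what it should be with the rod at both slot ends. The plate tops read about 130 and 144 mm against an expected 128 and 142. The gripper is clear, so I'll hand in.

```bash
python3 -c "
from h import *
print(ctrl.hand_in()); print(ctrl.sense()['clock'])"
```

```text
the job is handed in; nothing more can be done
None
the job is handed in; nothing more can be done
```

Both weights are on the hanger: the large one flat on the foot with its slot to the robot's left, and the small one flat on top with its slot to the right, half a turn apart. I handed in at about 28 s.

**How it was done:** the moves give no way to lean the tool, so I worked with it upright. I pinched each grip plate near its outer end and lowered each weight with the slot 12–14 mm short of home. After letting go, I pushed each one home with the closed fingers until the rod stopped it, at about 8 N for the large and 11 N for the small. I felt no contact with the gauge head.

**Last checks:**
- **Home on the rod:** the outer ends of the two grip plates are 168 mm apart, which is what it should be with the rod at both slot ends. Pushing the small weight did not move the large one.
- **Lying flat:** the plate tops read about 130 and 144 mm (highest reading), against 128 and 142 expected, and the picture shows both discs lying flat.
- **Gripper:** it was empty and about 150 mm away when I handed in.
- **Other things on the table:** they were not touched. I checked this only by eye in the final pictures, which don't show the jar; I did not re-measure positions.
- **A script that failed:** an old measuring script gave an error in the last check because it looked for the small disc at its earlier place. The figures above come from a separate measurement.

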